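# Seat the idler block and hold the belt tensioner back

### The job

Get the plotter's belt drive ready for its belt: stand the loose idler block, pulley up, fully down in the empty pocket on the drive plate and let go of it. Then push the sprung tensioner arm back by its upright post, past the ratchet click and on to its rubber stop, and finish while still holding it pressed back there with the fingers on the post, so that the belt can be looped on. Leave the mug, jar and mouse where they are.

Things in the scene. Friction and masses are not known exactly. Their poses are not given: they have to be found in the camera images.
- idler_mid (a point): Middle of the loose idler block: an aluminium block 30 (its x) x 50 (its y) x 52 mm high with a round steel pulley, 29 mm across, on top; 72 mm high in all, about 0.22 kg. The point is on its upright centre line, 36 mm above its underside; z is up. Stands on the desk left or right of the drive, at any moderate yaw; half a turn makes no difference. Grip it across its 30 mm width.
- pocket (a point): Middle of the floor of the empty pocket on the fixed drive plate (plate 200 x 300 x 12 mm, its top 12 mm above the desk). The pocket is a rectangular frame of 6 mm thick, 10 mm high dark walls, 37 mm (x) x 59 mm (y) inside, open above. Axes are those of the plate: y is the plate's long way, towards the pocket's end; z up. Seated, the block's underside is on this floor. At the plate's other end is a black motor with a pulley (80 mm above the desk), 210 mm from here along -y.
- pivot (a point): On the upright hinge axis of the tensioner arm, 108 mm above the desk (the height of the middle of the post); axes are those of the plate. The arm itself is an 18 mm wide aluminium bar with its top 60 mm above the desk.
- post (a point): Upright round steel post at the arm's free end, 110 mm from the hinge axis: the part to push or pinch. 14 mm across; the point is on its axis at mid-height of its free length, 108 mm above the desk; clear from 78 to 130 mm above the desk. A black roller, 22 mm across, is below it. Everything on the drive plate but the post stays lower than 86 mm above the desk.
- tensioner (a joint): Angle of the tensioner arm, rad: 0 at rest, where a spring keeps it; grows as it swings clockwise seen from above, so that the post goes towards the plate's +x along an arc of 110 mm radius about pivot. At 0 the line from pivot to post is 0.35 rad counter-clockwise of the plate's +y. The ratchet clicks at about 0.42 and keeps the arm at about 0.39 if it is let go; 0.60 is the rubber stop. The spring pushes back at the post with about 6 N at rest, 14 N at the stop.
- pawl (a joint): Travel of the sprung ratchet slider (pawl), m: 0 is sprung in; the arm's tooth pushes it out to about 0.006 as it passes, and it snaps back to 0 at the click.
- mug: White mug without handle, 76 mm across, 85 mm high; origin under its centre. To be left alone.
- jar: Small glass jar with a steel cap, 54 mm across, 75 mm high; origin under its centre. To be left alone.
- mouse: Black computer mouse, 105 x 60 x 30 mm; origin under its centre. To be left alone.
Things that resemble listed ones, but are neither listed nor needed, are in the scene too. There is more than one size of the part that bears idler_mid; the job needs the middle-sized.

How it is judged (in metres and radians):
On the way, in this order (a step that is already met when the one before it is completed fails the run):
1. the idler block stands fully down in the pocket and is let go (horizontal distance between idler_mid and pocket below 0.007 m and z of idler_mid in the frame of pocket between 0.032 and 0.039 m and angle between idler_mid's own z axis and vertical below 0.08 rad and contact force between the fingers and idler below 0.1 N), for 0.2 s.
2. the tensioner arm is pushed by its post past the click, close to its stop (value of joint tensioner above 0.53 rad and value of joint pawl below 0.003 m and contact force between the fingers and tensioner above 2 N), for 0.2 s.
At the end, for the whole second after the job is handed in: The idler block is upright in the pocket (centred within 7 mm, its underside within 3 mm of the pocket floor), not touched by the robot; the tensioner arm is held by the fingers on its post (more than 2 N) at 0.53 rad or more (stop at 0.60), with the pawl sprung back in (under 3 mm) (all of step 1 and all of step 2 and contact force between the arm and idler below 0.1 N); the arm keeps its last pose, push and grip.
It fails at once if the mug is shifted by more than 30 mm (distance of mug from where it was at the start of the episode above 0.03 m).
It fails at once if the jar is shifted by more than 30 mm (distance of jar from where it was at the start of the episode above 0.03 m).
It fails at once if the mouse is shifted by more than 30 mm (distance of mouse from where it was at the start of the episode above 0.03 m).
It also fails if it takes over 45 s, if anything falls off the work surface, if the arm or the gripper's body presses on something with over 40 N, if the wrist force passes 120 N, or if a joint passes its speed limit or range.

### The arm

A 6-joint arm with a two-finger parallel gripper is mounted at the origin on the work surface. World frame = base frame: x ahead of the robot, y to its left, z up, the work surface at z = 0. Lengths are in mm, angles in degrees, forces in N, time in s.
With the tool pointing down it reaches from about 350 to 850 mm from the base axis. Payload 8.1 kg.
Tool frame: the origin (TCP) lies midway between the tips of the shut fingers; the grasp point (between the pads) lies 19 mm behind it; z points along the fingers, y is the line along which they close (so a half turn about z gives the same grasp; the last joint's range is limited). The gripper opens to 85 mm and grips with 20 to 120 N. Pads are 22 mm wide; open, the fingers measure 114 mm over their backs; the gripper's body (76 mm by 85 mm) begins 54 mm behind the grasp point. The pads swing forward as they close: fully open they stand 13 mm farther back than shut.
Start: joints at [62.028, 7.471, 85.268, -0, 87.261, -4.893], TCP at [235.177, 551.994, 231.292] pointing down, gripper open.
Joint ranges: [-169.43, 169.43], [-51.17, 129.36], [1.28, 143.12], [-76.62, 256.62], [0, 156.53], [-152.29, 152.29]. Speed limits (degrees/s): [136.94, 136.94, 159.86, 180, 180, 180].

### API

Orientations are given as [roll, pitch, yaw] about the fixed x, y, z axes, in that order (R = Rz(yaw) Ry(pitch) Rx(roll)).
In Python, from bench import r gives the robot as it stands. The module is installed in compiled form; this text tells all that it offers.
- The arm moves only by the tool jog_arm, never from a script. Its argument "rows" is a list of rows, each a list of 2 entries, a list of its own where there are three numbers: the shift along the tool's x, y, z in mm, then the turn, a rotation vector about the tool's x, y, z in rad. A call has 1 to 10 rows; each row is the pose to reach, as a shift and turn from the pose commanded when the call began, along the tool's axes at that moment; what a row does not reach only later rows make up. A row lasts 1/10 s, in which the tool goes at most 50 mm and 8.59 degrees, less where a joint would pass 70% of its speed; a pose out of reach is approached as far as the arm can. A call with a gripper value outside its range is refused whole. "grip" is the finger opening in mm, from 0 to 85.4, set as the call begins (left out, the last holds). The fingers move at their own pace and stop on an object; "force" is the grip in N (left out, the last holds). Time passes only in rows, so rows that repeat a pose let the fingers close. It gives the time, the measured TCP pose, the force, the opening and the grip force at its end, in the units of the state.
- r.sense(): the state, without advancing time (a new reading comes with each control period).
- r.snapshot(name): name is "side" or "top"; returns (picture, depth): 420x560x3 uint8, blue, green, red; 420x560 float32, mm along the optical axis (not along the pixel's ray), 0 where there is no reading.
- r.camera_params(name): a dict with "fx", "fy", "cx", "cy" (pixels), "pose" (4x4, takes a point from camera to world coordinates). Camera axes: x right, y down, z forward; pixel columns grow to the right and rows downward; lengths in mm; the calibration is good to about 2 mm. A picture is of the moment at which its call begins. camera_params takes no time and is no camera call.
- r.hand_in(): hands the job in; it is judged then, once.
The state is a dict: "time": time; "joint_pos": joint angles; "qd": joint speeds; "joint_efforts": joint torques, N m; "tool_pos": TCP position; "tcp_rot": TCP orientation; "ft_force": force on the tool from outside, world axes, zero at the start; "wrist_torque": the same for the moment, N m; "finger_gap": finger opening in mm; "grip_force": force on a finger pad.
Only numpy, scipy, OpenCV 4.12 (cv2) and the standard library are available. Lean on these libraries where they do the work, as an engineer would, in place of code of your own. Each camera call takes 0.05 s, during which the arm holds its last target. There are 200 camera calls.

## Working session

There is one attempt and no reset: what is moved stays moved. The work goes in short steps, Python scripts to look and compute and a tool call to move; the robot and the scene stay as the last step left them, time stands still between calls to the robot, and variables do not carry over. Pictures are saved under pics/ and viewed, at most 10 in all, crops included, and the job is handed in when it is done.

Besides the shell and the picture viewer there is one more tool, called after "Emit:" in YAML: its name, and indented under it one key for each argument. jog_arm: Moves the arm, as the interface text tells. Its arguments: {"type":"object","properties":{"rows":{"type":"array"},"grip":{"type":"number"},"force":{"type":"number"}},"required":["rows"]}

```bash
mkdir -p pics
python3 - <<'E'
from bench import r
import cv2,numpy as np
for n in("top","side"):
    p,d=r.snapshot(n); cv2.imwrite(f"pics/{n}0.png",p); np.save(f"{n}0.npy",d)
    c=r.camera_params(n); print(n,c["fx"],c["fy"],c["cx"],c["cy"],np.round(c["pose"],3).tolist())
s=r.sense(); print(s["tool_pos"],s["tcp_rot"],s["time"])
E
```

```text
top 467.557132070759 467.557132070759 290.1384316117817 213.46821976325973 [[0.028, -0.987, 0.156, 327.926], [-0.999, -0.025, 0.021, -41.995], [-0.017, -0.156, -0.988, 1258.497], [0.0, 0.0, 0.0, 1.0]]
side 411.6982429796439 411.6982429796439 280.84619725596355 213.81026767173464 [[0.796, -0.382, 0.469, 70.558], [-0.605, -0.519, 0.604, -625.251], [0.013, -0.765, -0.644, 727.716], [0.0, 0.0, 0.0, 1.0]]
[234.9412515  551.54384979 230.33364497] [-1.79903506e+02 -9.01655232e-03  1.56920916e+02] 0.1
```

View pics/top0.png

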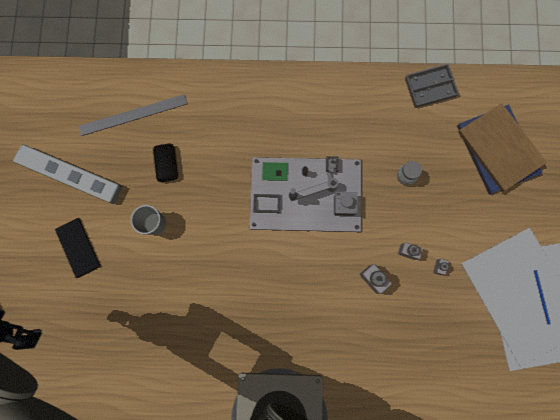

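View pics/side0.png

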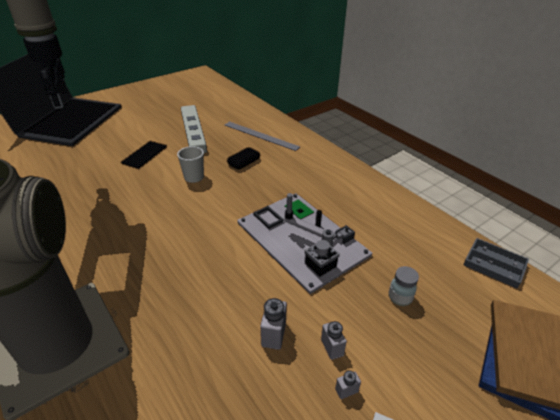

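Top view: plate at cols 250–362, rows 157–232, with pocket (267,204), motor (347,204), post (293,195) and pivot (333,184). Three blocks at (376,279), (411,251) and (443,267); jar (410,174), mug (147,220), mouse (166,163). The side view agrees. I'll measure with the depth next.

```bash
cat > h.py <<'E'
import numpy as np,cv2
from bench import r
def cloud(n,d):
    c=r.camera_params(n); v,u=np.mgrid[:420,:560]
    P=np.stack([(u-c["cx"])/c["fx"]*d,(v-c["cy"])/c["fy"]*d,d],-1)
    T=np.array(c["pose"]); W=P@T[:3,:3].T+T[:3,3]; W[d==0]=np.nan; return W
def ray(n,u,v,z):
    c=r.camera_params(n);T=np.array(c["pose"])
    q=T[:3,:3]@[(u-c["cx"])/c["fx"],(v-c["cy"])/c["fy"],1]; o=T[:3,3]
    return (o+q*(z-o[2])/q[2])[:2]
E
python3 - <<'E'
from h import *
W=cloud("top",np.load("top0.npy")); Z=W[...,2]
Wsd=cloud("side",np.load("side0.npy"))
print("desk",np.nanmedian(Z[300:330,330:350]), np.nanstd(Z[300:330,330:350]))
for nm,(u,v) in dict(big=(376,279),mid=(411,251),small=(443,267)).items():
    a=np.zeros_like(Z,bool);a[v-18:v+19,u-16:u+17]=1
    m=a&(Z>15); zz=Z[m]; print(nm,m.sum(),"zmax",np.percentile(zz,[50,90,98]))
    h=np.histogram(zz,np.arange(15,110,6));print(h[0])
    for lo,hi in((15,200),):
        mm=(a&(Z>lo)&(Z<hi)); xy=W[mm][:,:2].astype(np.float32); print(cv2.minAreaRect(xy))
    b=Wsd[np.hypot(Wsd[...,0]-np.nanmean(W[m][:,0]),Wsd[...,1]-np.nanmean(W[m][:,1]))<40]
    print(" side zmax",np.nanpercentile(b[:,2],[90,98,99.5]))
# plate
a=np.zeros_like(Z,bool);a[145:245,238:375]=1
m=a&(Z>7)
mm=m.astype(np.uint8); n,l,s,c=cv2.connectedComponentsWithStats(mm);k=1+s[1:,4].argmax()
xy=W[(l==k)&(Z<17)][:,:2].astype(np.float32); print("plate",cv2.minAreaRect(xy),xy.shape)
m2=a&(Z>95);print("post px",np.argwhere(m2)[:,::-1].mean(0) if m2.any() else None,W[m2])
p=cv2.imread("pics/top0.png"); 
A=cv2.resize(p[150:240,245:370],None,fx=6.2,fy=6.2,interpolation=cv2.INTER_CUBIC);cv2.imwrite("pics/plate.png",A[:,:790])
B=cv2.resize(p[235:300,355:455],None,fx=7.5,fy=7.5,interpolation=cv2.INTER_CUBIC);cv2.imwrite("pics/blocks.png",B)
E
```

```text
desk 0.45687197069423746 2.5207550290120437
big 528 zmax [72.37870766 95.10263089 98.93355015]
[ 12   6  13   7   9   7  12  10  61 176  12   0  85 110   8]
((355.79168701171875, -239.33987426757812), (68.08243560791016, 41.276283264160156), 42.013362884521484)
 side zmax [ 93.39276258  97.69076457 100.00024448]
mid 290 zmax [53.32820938 70.65752138 73.35293119]
[12  9 13  9  8 47 82  6 45 56  3  0  0  0  0]
((429.9627990722656, -332.51593017578125), (50.939212799072266, 30.00307846069336), 72.2648696899414)
 side zmax [67.91237765 70.87147562 73.17514883]
small 177 zmax [41.2617786  53.32669497 59.15452136]
[11 10 10 35 49 19 36  7  0  0  0  0  0  0  0]
((392.193115234375, -412.8927307128906), (23.763118743896484, 38.121437072753906), 73.82635498046875)
 side zmax [42.63824531 53.31024725 55.09192001]
plate ((580.8424072265625, -55.85743713378906), (201.50308227539062, 300.6280822753906), 0.10358329862356186) (6086, 2)
post px [292.76315789 192.26315789] [[566.92717686 -18.25720637 130.10935273]
 [566.27419387 -20.78413004 133.47082891]
 [567.42169877 -23.15452688 128.33425282]
 [56
[... 766 characters left out ...]
 -18.50862418 128.98532226]
 [557.12742922 -20.97517559 129.19593753]
 [556.29354323 -23.50948167 133.59668806]
 [558.3710439  -25.82003612 123.65785647]
 [559.2469783  -28.24521979 119.63980101]
 [557.56014943 -18.27159421 114.24138114]
 [556.03815357 -20.91176914 122.12422245]
 [555.18619492 -23.46269249 126.66589212]
 [556.61760777 -25.83222725 119.83619833]
 [558.42729758 -28.20876126 111.12711528]
 [557.53823546 -18.07876998 101.55152225]
 [556.47083282 -20.70462037 107.23632385]
 [555.31426082 -23.31278982 113.36713528]
 [556.53141167 -25.72507782 107.54375168]
 [558.63344845 -28.10932874  97.26951791]
 [555.68425312 -20.60766058  98.23189685]
 [555.99243705 -23.11413144  96.97491248]]
```

View pics/plate.png

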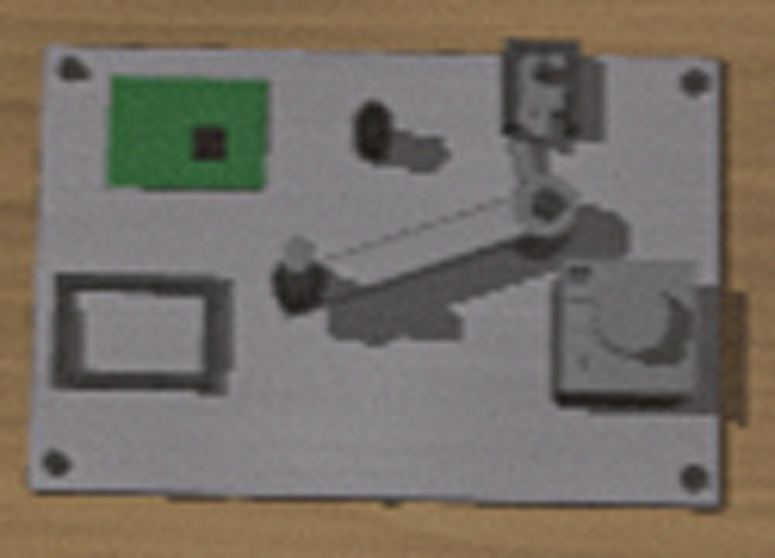

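View pics/blocks.png

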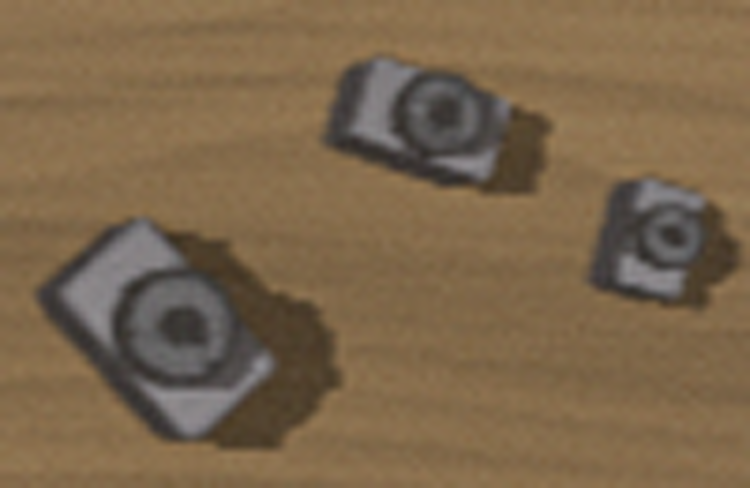

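The top crop shows the pocket at left-bottom, the post leaning to the right of it, and the pivot further right. The block crop shows three sizes, with the top-middle one at (411,251) px: 72 mm high and 30x50, so it is the idler I need. I'll refine the poses now.

Run:
```python
from h import *
W=cloud("top",np.load("top0.npy")); Z=W[...,2]; p=cv2.imread("pics/top0.png"); g=cv2.cvtColor(p,cv2.COLOR_BGR2GRAY)
a=np.zeros_like(Z,bool);a[233:270,396:428]=1
m=a&(Z>45)&(Z<61); t=a&(Z>62)
n,l,s,c=cv2.connectedComponentsWithStats((a&(Z>45)).astype(np.uint8));k=1+s[1:,4].argmax()
px=np.argwhere(l==k)[:,::-1]
print("top face",cv2.minAreaRect(np.array([ray("top",u,v,52) for u,v in px],np.float32)))
print("pulley",W[t].mean(0),ray("top",*np.argwhere(t)[:,::-1].mean(0),72))
# pocket
dk=np.zeros_like(g);dk[190:215,250:286]=(g[190:215,250:286]<95)
n,l,s,c=cv2.connectedComponentsWithStats(dk);k=1+s[1:,4].argmax();print(s[k])
q=np.argwhere(l==k)[:,::-1]
print("outer@22",cv2.minAreaRect(np.array([ray("top",u,v,22) for u,v in q],np.float32)))
f=cv2.morphologyEx((l==k).astype(np.uint8),cv2.MORPH_CLOSE,np.ones((3,3)));cs,hi=cv2.findContours(f,cv2.RETR_CCOMP,cv2.CHAIN_APPROX_NONE)
for ct,hh in zip(cs,hi[0]):
    if cv2.contourArea(ct)<40: continue
    for z in(12,22):print(hh[3]>=0,z,cv2.minAreaRect(np.array([ray("top",*x[0],z) for x in ct],np.float32)))
b=np.zeros_like(a);b[192:214,250:285]=1;b&=(Z>17)&(Z<30);print("depth rim",b.sum(),np.median(W[b],0),cv2.minAreaRect(W[b][:,:2].astype(np.float32)))
# plate yaw from edge lines
e=np.zeros_like(a);e[145:245,238:375]=1
mk=((Z>6)&(Z<18)&e).astype(np.uint8);mk=cv2.morphologyEx(mk,cv2.MORPH_CLOSE,np.ones((9,9)));
cs,_=cv2.findContours(mk,cv2.RETR_EXTERNAL,cv2.CHAIN_APPROX_NONE);ct=max(cs,key=cv2.contourArea)
R=cv2.minAreaRect(np.array([ray("top",*x[0],12) for x in ct],np.float32));print("plate",R)
P=lambda u,v:ray("top",u,v,12)
tp=np.array([P(u,150+np.argmax(np.diff(g[150:163,u].astype(int)))) for u in range(262,320,3)])
bt=np.array([P(u,225+np.argmin(np.diff(g[225:240,u].astype(int)))) for u in range(262,350,3)])
for x in(tp,bt):print(np.degrees(np.arctan(np.polyfit(x[:,1],x[:,0],1)[0])),np.median(x[:,0]))
print("post ray", ray("top",292.8,189.7,130))
```

```text
top face ((430.878662109375, -332.2948303222656), (50.432254791259766, 32.8779411315918), 72.8189926147461)
pulley [ 430.35457516 -332.69378781   69.52191574] [ 430.13490842 -332.09048814]
[253 194  29  20 275]
outer@22 ((549.6677856445312, 46.80126953125), (75.48351287841797, 51.704097747802734), 88.90950012207031)
False 12 ((551.461181640625, 47.51939392089844), (76.09396362304688, 52.12223434448242), 88.90949249267578)
False 22 ((549.6677856445312, 46.80126953125), (75.48351287841797, 51.704097747802734), 88.90950012207031)
True 12 ((551.6932983398438, 48.306114196777344), (38.58332061767578, 60.06174850463867), 1.421365737915039)
True 22 ((549.8981323242188, 47.58167266845703), (38.273826599121094, 59.57981872558594), 1.4214979410171509)
depth rim 217 [548.4131745   48.15330538  21.88713276] ((551.7792358398438, 46.26576614379883), (90.78141021728516, 53.93495178222656), 89.43124389648438)
plate ((584.287841796875, -57.46136474609375), (339.7084655761719, 260.5630798339844), 89.13839721679688)
0.15982258670455543 680.4569671587109
-0.07097471224713572 482.99712461316506
post ray [565.29700731 -22.73667484]
```

```bash
cat >> h.py <<'E'
from scipy.spatial.transform import Rotation as Ro
def go(*targets,p=None,rot=None):
    s=r.sense(); p=np.array(s["tool_pos"] if p is None else p); R=Ro.from_euler("xyz",s["tcp_rot"] if rot is None else rot,degrees=True)
    for x,y,z,yaw in targets:
        T=Ro.from_euler("xyz",[180,0,yaw],degrees=True)
        print((x,y,z,yaw),np.round(R.inv().apply(np.array([x,y,z])-p),1).tolist(),np.round((R.inv()*T).as_rotvec(),4).tolist())
E
python3 - <<'E'
from h import *
s=r.sense();print(s["tool_pos"],s["joint_pos"])
go((480,60,231,105),p=[235.177,551.994,231.292],rot=[180,0,156.921])
go((430.5,-332.3,180,72.6),p=[480,60,231],rot=[180,0,105])
E
```

```text
[234.9412515  551.54384979 230.33364497] [ 6.20276790e+01  7.51124898e+00  8.53241674e+01  7.53692019e-04
  8.72614948e+01 -4.89328099e+00]
(480, 60, 231, 105) [-418.1, -356.6, 0.3] [0.0, -0.0, 0.9062]
(430.5, -332.3, 180, 72.6) [-366.1, -149.3, 51.0] [0.0, -0.0, 0.5655]
```

Emit:
jog_arm:
  rows:
    - [[-38, -32, 0], [0, 0, 0.08]]
    - [[-76, -65, 0], [0, 0, 0.17]]
    - [[-114, -97, 0], [0, 0, 0.26]]
    - [[-152, -130, 0], [0, 0, 0.35]]
    - [[-190, -162, 0], [0, 0, 0.44]]
    - [[-228, -194, 0], [0, 0, 0.54]]
    - [[-266, -227, 0], [0, 0, 0.63]]
    - [[-304, -259, 0], [0, 0, 0.72]]
    - [[-342, -292, 0], [0, 0, 0.81]]
    - [[-380, -324, 0], [0, 0, 0.9062]]
  grip: 85

```text
time: 1.1
tool_pos: [458.0, 103.0, 231.1]
tcp_rot: [-180.0, -0.0, 104.8]
ft_force: [1.2, 0.7, -0.1]
finger_gap: 84.7
grip_force: 0.0
```

Run:
```python
from h import *
s=r.sense();print(s["tool_pos"],s["tcp_rot"],s["ft_force"])
go((430.5,-332.3,170,72.6))
```

```text
[458.00173932 102.96383783 231.13900354] [-1.79999422e+02 -4.96266962e-03  1.04785710e+02] [ 1.17737441  0.66989405 -0.08246025]
(430.5, -332.3, 170, 72.6) [-413.8, -137.7, 61.1] [-0.0, -0.0001, 0.5617]
```

Emit:
jog_arm:
  rows:
    - [[-42, -14, 0], [0, 0, 0.06]]
    - [[-84, -28, 0], [0, 0, 0.12]]
    - [[-126, -42, 0], [0, 0, 0.18]]
    - [[-170, -56, 10], [0, 0, 0.25]]
    - [[-214, -71, 20], [0, 0, 0.32]]
    - [[-258, -86, 30], [0, 0, 0.39]]
    - [[-302, -100, 40], [0, 0, 0.46]]
    - [[-346, -115, 50], [0, 0, 0.52]]
    - [[-390, -130, 58], [0, 0, 0.56]]
    - [[-413.8, -137.7, 61.1], [0, 0, 0.5617]]

```text
time: 2.1
tool_pos: [430.3, -333.1, 168.6]
tcp_rot: [-179.9, -0.0, 72.6]
ft_force: [0.4, 0.1, -0.6]
finger_gap: 85.0
grip_force: 0.0
```

Run:
```python
from h import *
s=r.sense();print(s["tool_pos"],s["tcp_rot"],s["ft_force"])
go((430.5,-332.3,20,72.6))
p,d=r.snapshot("top");cv2.imwrite("pics/top1.png",p)
p,d=r.snapshot("side");
cv2.imwrite("pics/side1.png",cv2.resize(p[150:400,200:480],None,fx=2.4,fy=2.4))
```

```text
[ 430.27073456 -333.13707409  168.59616043] [-1.79892217e+02 -6.33664844e-03  7.26018681e+01] [ 0.38216992  0.05404402 -0.57067434]
(430.5, -332.3, 20, 72.6) [0.9, 0.2, 148.6] [-0.0019, -0.0001, 0.0]
```

View pics/side1.png

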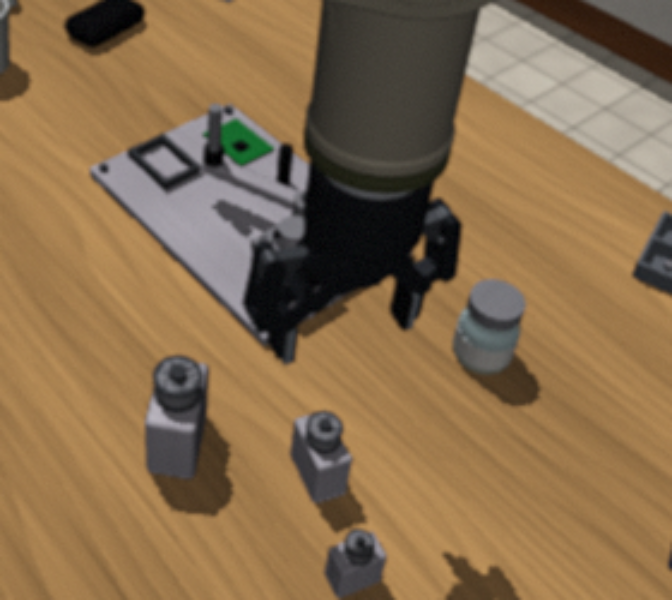

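The gripper is straight above the middle block and its fingers straddle it at crop (325,450). Clearances to the other blocks are fine, so I'll descend and grip.

Emit:
jog_arm:
  rows:
    - [[0.9, 0.2, 40], [0, 0, 0]]
    - [[0.9, 0.2, 80], [0, 0, 0]]
    - [[0.9, 0.2, 115], [0, 0, 0]]
    - [[0.9, 0.2, 138], [0, 0, 0]]
    - [[0.9, 0.2, 148], [0, 0, 0]]
    - [[0.9, 0.2, 148], [0, 0, 0]]
  grip: 60

```text
time: 2.8
tool_pos: [431.5, -328.0, 20.8]
tcp_rot: [-179.8, -0.1, 72.9]
ft_force: [-0.3, 0.7, 0.5]
finger_gap: 60.0
grip_force: 0.0
```

Emit:
jog_arm:
  rows:
    - [[0, 0, 0], [0, 0, 0]]
    - [[0, 0, 0], [0, 0, 0]]
    - [[0, 0, 0], [0, 0, 0]]
    - [[0, 0, 0], [0, 0, 0]]
    - [[0, 0, 0], [0, 0, 0]]
    - [[0, 0, 0], [0, 0, 0]]
    - [[0, 0, 0], [0, 0, 0]]
  grip: 15
  force: 50

```text
time: 3.5
tool_pos: [433.6, -330.6, 24.3]
tcp_rot: [179.8, 0.1, 72.8]
ft_force: [-0.7, 1.5, 7.6]
finger_gap: 28.9
grip_force: 50.6
```

Emit:
jog_arm:
  rows:
    - [[0, 0, -15], [0, 0, 0]]
    - [[0, 0, -40], [0, 0, 0]]
    - [[0, 0, -70], [0, 0, 0]]
    - [[0, 0, -90], [0, 0, 0]]
    - [[0, 0, -100], [0, 0, 0]]
    - [[0, 0, -100], [0, 0, 0]]

```text
time: 4.1
tool_pos: [433.3, -330.4, 124.6]
tcp_rot: [179.8, 0.1, 72.8]
ft_force: [-0.1, -0.3, -2.3]
finger_gap: 29.4
grip_force: 49.9
```

Run:
```python
from h import *
s=r.sense();print(s["tool_pos"],s["tcp_rot"],s["ft_force"],s["finger_gap"])
p0=[430.5,-332.3,120]
go((490,-142,130,81),(550,48,130,90))
```

```text
[ 433.30672116 -330.442799    124.60757517] [1.79799907e+02 9.45195663e-02 7.28195869e+01] [-0.0535995  -0.3379306  -2.26504999] 29.35911936810945
(490, -142, 130, 81) [196.8, -1.5, -5.7] [0.0034, 0.0019, -0.1428]
(550, 48, 130, 90) [396.0, -0.3, -6.0] [0.0032, 0.0022, -0.2999]
```

Emit:
jog_arm:
  rows:
    - [[15, 0, -40], [0, 0, 0]]
    - [[50, 0, -50], [0, 0, -0.03]]
    - [[95, 0, -50], [0, 0, -0.07]]
    - [[140, 0, -50], [0, 0, -0.11]]
    - [[185, 0, -50], [0, 0, -0.15]]
    - [[230, 0, -50], [0, 0, -0.19]]
    - [[275, 0, -50], [0, 0, -0.23]]
    - [[320, 0, -50], [0, 0, -0.26]]
    - [[360, 0, -50], [0, 0, -0.29]]
    - [[390, -0.3, -50], [0, 0, -0.3]]

```text
time: 5.1
tool_pos: [546.6, 45.7, 170.5]
tcp_rot: [-179.9, -0.0, 90.1]
ft_force: [0.1, -1.2, -1.7]
finger_gap: 29.5
grip_force: 50.2
```

Emit:
jog_arm:
  rows:
    - [[0, 0, 0], [0, 0, 0]]
    - [[0, 0, 0], [0, 0, 0]]
    - [[0, 0, 0], [0, 0, 0]]

```text
time: 5.4
tool_pos: [546.5, 42.3, 171.2]
tcp_rot: [-179.9, 0.0, 90.0]
ft_force: [0.1, -0.1, -2.4]
finger_gap: 28.9
grip_force: 50.2
```

Run:
```python
from h import *
for i in range(3):
    p,d=r.snapshot("side"); s=r.sense();print(s["tool_pos"],s["tcp_rot"],s["ft_force"],s["joint_pos"])
cv2.imwrite("pics/side2.png",cv2.resize(p[100:300,180:400],None,fx=3,fy=3,interpolation=cv2.INTER_CUBIC));np.save("side2.npy",d)
p,d=r.snapshot("top");cv2.imwrite("pics/top2.png",p);np.save("top2.npy",d)
```

```text
[546.66500707  42.08790145 171.48648155] [-1.79927272e+02  1.70022869e-02  8.99331054e+01] [ 0.55417034  0.21453693 -1.63710051] [-9.43589696e-01  1.60553736e+00  9.77529301e+01 -1.83535921e-02
  8.07139927e+01 -8.73711281e-01]
[546.83433721  41.98663262 171.74619615] [-1.79954916e+02  1.39518146e-02  8.99168712e+01] [-0.09076336 -0.21613741 -1.89023474] [-9.56243403e-01  1.59182052e+00  9.77391311e+01 -1.48315537e-02
  8.07139148e+01 -8.70710086e-01]
[546.94315921  41.99477146 171.92788395] [-1.79973410e+02  1.00177089e-02  8.99083271e+01] [-0.04756714  0.49582473 -1.30628168] [-9.58016908e-01  1.58238107e+00  9.77293248e+01 -1.05569269e-02
  8.07147298e+01 -8.64635930e-01]
```

View pics/side2.png

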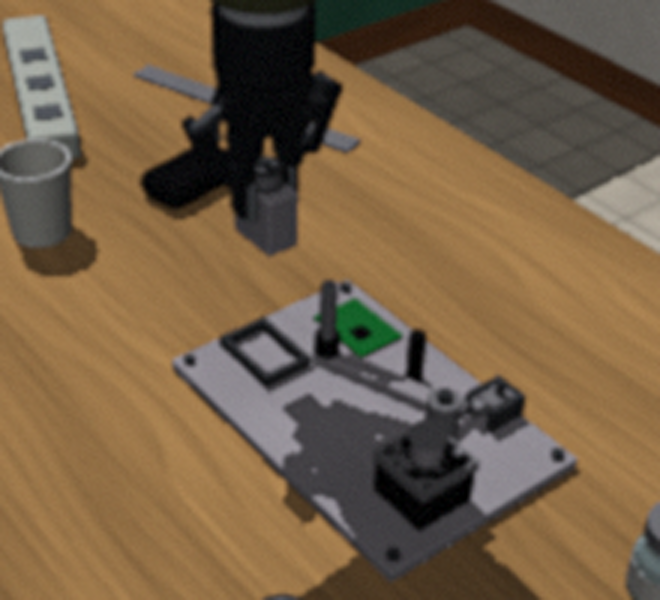

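The side view shows the block held upright between the fingers at crop (265,215), with the pocket empty at (265,350). I'll measure where the block sits relative to the tool.

Run:
```python
from h import *
s=r.sense();p=np.array(s["tool_pos"]);print(p,s["tcp_rot"])
W=cloud("side",np.load("side2.npy"))
g=cv2.imread("pics/side2.png");g=cv2.cvtColor(cv2.resize(g,(220,200),interpolation=cv2.INTER_AREA),cv2.COLOR_BGR2GRAY)
full=np.zeros((420,560));full[100:300,180:400]=g
m=(full>50)&(np.abs(W[...,0]-p[0])<60)&(np.abs(W[...,1]-p[1])<60)&(W[...,2]>120)&(W[...,2]<215)
n,l,st,c=cv2.connectedComponentsWithStats(m.astype(np.uint8));k=1+st[1:,4].argmax();Q=W[l==k]
print(len(Q),np.percentile(Q,[2,10,50,90,98],axis=0).round(1))
f=Q[(Q[:,2]<190)]
yf=f[np.abs(f[:,0]-p[0])<10]; print("front -y face y",np.percentile(yf[:,1],[10,25,50]))
vis=np.argwhere(l==k);print("lowest px",vis[vis[:,0].argmax()][::-1])
# same check with silhouettes of the post's and pocket frame in side view
a=np.zeros_like(m);a[205:232,250:285]=1
dk=(full<60)&a;n,l,st,c=cv2.connectedComponentsWithStats(dk.astype(np.uint8));k=1+st[1:,4].argmax()
f=(l==k).astype(np.uint8);cs,hi=cv2.findContours(f,cv2.RETR_CCOMP,cv2.CHAIN_APPROX_NONE)
for ct,hh in zip(cs,hi[0]):
    if cv2.contourArea(ct)>40:
        for z in(12,22):print(hh[3]>=0,z,cv2.minAreaRect(np.array([ray("side",*x[0],z) for x in ct],np.float32)))
go((550,50.5,80,90),(550,50.5,34,90))
```

```text
[547.06475684  42.11491506 172.08345245] [-1.79990437e+02  5.20711344e-03  8.99135297e+01]
292 [[531.   15.8 151.1]
 [532.2  16.6 154.9]
 [539.3  18.8 174.2]
 [556.3  38.9 199.8]
 [559.4  58.8 201.3]]
front -y face y [16.16101767 16.83563748 17.62759959]
lowest px [268 184]
False 12 ((556.255615234375, 55.496665954589844), (79.53182983398438, 51.17327117919922), 89.9371337890625)
False 22 ((549.4694213867188, 45.985260009765625), (78.42060089111328, 50.4582405090332), 89.93720245361328)
True 12 ((555.9276733398438, 54.730499267578125), (58.63433074951172, 39.53216552734375), 89.95874786376953)
True 22 ((549.1461181640625, 45.22978591918945), (57.81507873535156, 38.979793548583984), 89.95864868164062)
(550, 50.5, 80, 90) [8.4, 2.9, 92.1] [-0.0002, 0.0001, -0.0015]
(550, 50.5, 34, 90) [8.4, 2.9, 138.1] [-0.0002, 0.0001, -0.0015]
```

Emit:
jog_arm:
  rows:
    - [[5.7, 2.6, 30], [0, 0, 0]]
    - [[5.7, 2.6, 65], [0, 0, 0]]
    - [[5.7, 2.6, 95], [0, 0, 0]]
    - [[5.7, 2.6, 110], [0, 0, 0]]
    - [[5.7, 2.6, 110], [0, 0, 0]]
    - [[5.7, 2.6, 110], [0, 0, 0]]
    - [[5.7, 2.6, 110], [0, 0, 0]]
    - [[5.7, 2.6, 110], [0, 0, 0]]
    - [[5.7, 2.6, 110], [0, 0, 0]]
    - [[5.7, 2.6, 110], [0, 0, 0]]

```text
time: 6.6
tool_pos: [550.3, 48.8, 62.9]
tcp_rot: [179.9, 0.0, 90.0]
ft_force: [0.3, 1.1, -1.6]
finger_gap: 29.5
grip_force: 50.2
```

Run:
```python
from h import *
p,d=r.snapshot("side");s=r.sense();print(s["tool_pos"],s["tcp_rot"],s["ft_force"])
A=cv2.resize(p[140:260,200:340],None,fx=4,fy=4,interpolation=cv2.INTER_CUBIC)
q,d=r.snapshot("top");cv2.imwrite("pics/low.png",A)
go((549.7,47.8,34,90))
```

```text
[550.07271058  48.86968836  62.64829752] [1.79963092e+02 1.75589056e-03 9.00130743e+01] [-0.47230412  0.22987112 -1.81870658]
(549.7, 47.8, 34, 90) [-1.0, -0.3, 28.5] [0.0003, 0.0, 0.0002]
```

View pics/low.png

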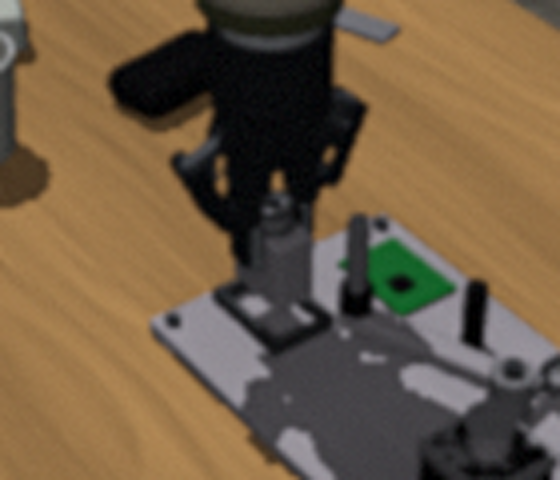

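The block hovers over the pocket at crop (280,300) and lines up with the frame. I'll lower it gently.

Emit:
jog_arm:
  rows:
    - [[-1, -0.3, 8], [0, 0, 0]]
    - [[-1, -0.3, 16], [0, 0, 0]]
    - [[-1, -0.3, 20], [0, 0, 0]]
    - [[-1, -0.3, 22], [0, 0, 0]]
    - [[-1, -0.3, 24], [0, 0, 0]]
    - [[-1, -0.3, 24], [0, 0, 0]]
    - [[-1, -0.3, 24], [0, 0, 0]]

```text
time: 7.4
tool_pos: [549.5, 47.8, 38.2]
tcp_rot: [-180.0, -0.0, 90.0]
ft_force: [-0.9, -0.6, -1.4]
finger_gap: 29.1
grip_force: 50.2
```

Emit:
jog_arm:
  rows:
    - [[0, 0, 1], [0, 0, 0]]
    - [[0, 0, 2], [0, 0, 0]]
    - [[0, 0, 3], [0, 0, 0]]
    - [[0, 0, 3], [0, 0, 0]]

```text
time: 7.8
tool_pos: [549.8, 47.9, 36.4]
tcp_rot: [180.0, 0.0, 90.0]
ft_force: [-5.7, -1.0, 8.6]
finger_gap: 29.6
grip_force: 51.5
```

Emit:
jog_arm:
  rows:
    - [[0, 0, 1], [0, 0, 0]]
    - [[0, 0, 2], [0, 0, 0]]
    - [[0, 0, 2], [0, 0, 0]]

```text
time: 8.1
tool_pos: [549.9, 47.9, 36.3]
tcp_rot: [180.0, 0.0, 90.0]
ft_force: [-15.6, 0.7, 27.0]
finger_gap: 29.3
grip_force: 54.0
```

Contact came at z=36.3. The grip was at 24.3 on the desk, so the underside is at 12, which is the pocket floor. I'll release and rise.

Emit:
jog_arm:
  rows:
    - [[0, 0, -3], [0, 0, 0]]
    - [[0, 0, -3], [0, 0, 0]]

```text
time: 8.3
tool_pos: [550.1, 47.8, 36.9]
tcp_rot: [179.9, 0.0, 90.0]
ft_force: [0.0, -0.3, -2.2]
finger_gap: 29.6
grip_force: 50.3
```

Emit:
jog_arm:
  rows:
    - [[0, 0, 0], [0, 0, 0]]
    - [[0, 0, 0], [0, 0, 0]]
    - [[0, 0, 0], [0, 0, 0]]
    - [[0, 0, 0], [0, 0, 0]]
    - [[0, 0, 0], [0, 0, 0]]
  grip: 60

```text
time: 8.8
tool_pos: [549.5, 47.8, 36.1]
tcp_rot: [-180.0, 0.0, 90.0]
ft_force: [-0.1, 0.0, -0.6]
finger_gap: 60.2
grip_force: 0.0
```

Emit:
jog_arm:
  rows:
    - [[0, 0, -20], [0, 0, 0]]
    - [[0, 0, -55], [0, 0, 0]]
    - [[0, 0, -95], [0, 0, 0]]
    - [[0, 0, -125], [0, 0, 0]]
    - [[0, 0, -135], [0, 0, 0]]

```text
time: 9.3
tool_pos: [551.8, 47.8, 175.7]
tcp_rot: [179.6, 0.0, 90.0]
ft_force: [0.2, -0.0, 0.5]
finger_gap: 60.0
grip_force: 0.0
```

Run:
```python
from h import *
p,d=r.snapshot("side");W=cloud("side",d);s=r.sense();print(s["tool_pos"],s["finger_gap"],s["ft_force"])
m=(np.abs(W[...,0]-550)<35)&(np.abs(W[...,1]-47)<45)&(W[...,2]>30)&(W[...,2]<100)
print(np.nanpercentile(W[m],[2,50,98],axis=0).round(1))
# post in side view: top portion
m=(np.abs(W[...,0]-563)<25)&(np.abs(W[...,1]+23)<25)&(W[...,2]>90)&(W[...,2]<140)
print("post surf",m.sum(),np.nanpercentile(W[m],[5,50,95],axis=0).round(1))
cv2.imwrite("pics/placed.png",cv2.resize(p[150:270,220:360],None,fx=4,fy=4,interpolation=cv2.INTER_CUBIC))
```

```text
[551.74733529  47.82295481 175.51761057] 60.25630175092472 [ 1.02171254 -0.23347725  2.04218547]
[[534.2  21.9  31.5]
 [541.7  37.6  62.2]
 [562.5  70.1  84.5]]
post surf 96 [[557.9 -26.4  91.9]
 [561.1 -23.1 114.9]
 [568.1 -15.2 131.7]]
```

View pics/placed.png

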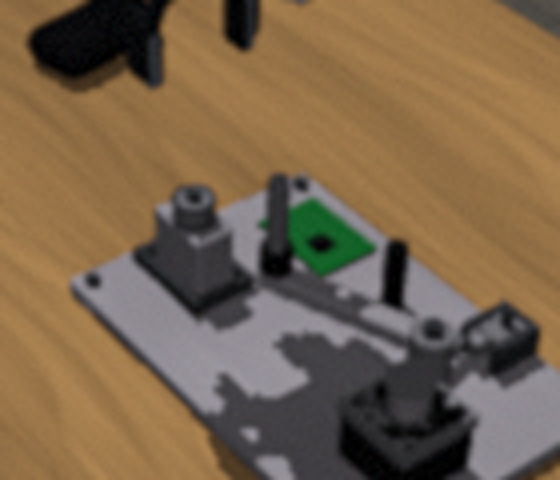

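The block is seated in the pocket, with its pulley top at about z=84 and its centre at about (549,47). The post stands at about (563,-22). I'll move over it, straddle it and pinch.

Emit:
jog_arm:
  rows:
    - [[-35, 7, 0], [0, 0, 0]]
    - [[-69.8, 13, 0], [0, 0, 0]]
    - [[-69.8, 13, 0], [0, 0, 0]]
    - [[-69.8, 13, 30], [0, 0, 0]]
    - [[-69.8, 13, 60], [0, 0, 0]]
    - [[-69.8, 13, 80], [0, 0, 0]]
    - [[-69.8, 13, 80], [0, 0, 0]]
    - [[-69.8, 13, 80], [0, 0, 0]]
    - [[-69.8, 13, 80], [0, 0, 0]]
    - [[-69.8, 13, 80], [0, 0, 0]]

```text
time: 10.35
tool_pos: [563.7, -22.0, 92.8]
tcp_rot: [179.8, 0.0, 90.0]
ft_force: [0.5, 0.4, 1.2]
finger_gap: 60.0
grip_force: 0.0
```

Emit:
jog_arm:
  rows:
    - [[0, 0, 0], [0, 0, 0]]
    - [[0, 0, 0], [0, 0, 0]]
    - [[0, 0, 0], [0, 0, 0]]
    - [[0, 0, 0], [0, 0, 0]]
    - [[0, 0, 0], [0, 0, 0]]
    - [[0, 0, 0], [0, 0, 0]]
    - [[0, 0, 0], [0, 0, 0]]
  grip: 5
  force: 40

```text
time: 11.05
tool_pos: [564.1, -22.0, 91.9]
tcp_rot: [179.8, 0.0, 90.0]
ft_force: [6.7, -0.3, -2.6]
finger_gap: 12.7
grip_force: 39.6
```

The fingers hold the post. I'll swing it along the arc.

Emit:
jog_arm:
  rows:
    - [[2, 6, 0], [0, 0, 0]]
    - [[4.5, 16, 0], [0, 0, 0]]
    - [[5.7, 24, 0], [0, 0, 0]]
    - [[6.5, 32, 0], [0, 0, 0]]
    - [[6.6, 39, 0], [0, 0, 0]]
    - [[6.4, 45, 0], [0, 0, 0]]
    - [[6, 50, 0], [0, 0, 0]]
    - [[5.4, 54, 0], [0, 0, 0]]
    - [[4.8, 58, 0], [0, 0, 0]]
    - [[4.8, 58, 0], [0, 0, 0]]

```text
time: 12.05
tool_pos: [619.1, -14.1, 91.5]
tcp_rot: [-179.8, -0.2, 90.1]
ft_force: [-11.2, 13.2, 12.8]
finger_gap: 13.1
grip_force: 41.2
```

Emit:
jog_arm:
  rows:
    - [[-0.5, 2, 0], [0, 0, 0]]
    - [[-1, 3, 0], [0, 0, 0]]
    - [[-1, 3, 0], [0, 0, 0]]
    - [[-1, 3, 0], [0, 0, 0]]
    - [[-1, 3, 0], [0, 0, 0]]

```text
time: 12.55
tool_pos: [621.5, -14.5, 91.5]
tcp_rot: [-179.7, -0.3, 90.1]
ft_force: [-13.3, 14.6, 12.7]
finger_gap: 12.9
grip_force: 41.3
```

Run:
```python
from h import *
p,d=r.snapshot("top");p,d=r.snapshot("side");W=cloud("side",d);s=r.sense();print(s["tool_pos"],s["tcp_rot"],s["finger_gap"],s["grip_force"],s["ft_force"])
m=(np.abs(W[...,0]-550)<35)&(np.abs(W[...,1]-47)<45)&(W[...,2]>30)&(W[...,2]<100)
print(np.nanpercentile(W[m],[2,50,98],axis=0).round(1))
cv2.imwrite("pics/push.png",cv2.resize(p[140:260,220:360],None,fx=4,fy=4,interpolation=cv2.INTER_CUBIC))
```

```text
[621.52289679 -14.55455012  91.49494194] [-179.72339748   -0.28138313   90.0632123 ] 12.529717064980252 41.27395570278168 [-13.46441448  14.8578042   12.69943004]
[[534.1  21.9  31.6]
 [541.9  37.8  61.8]
 [562.4  69.8  83.8]]
```

View pics/push.png

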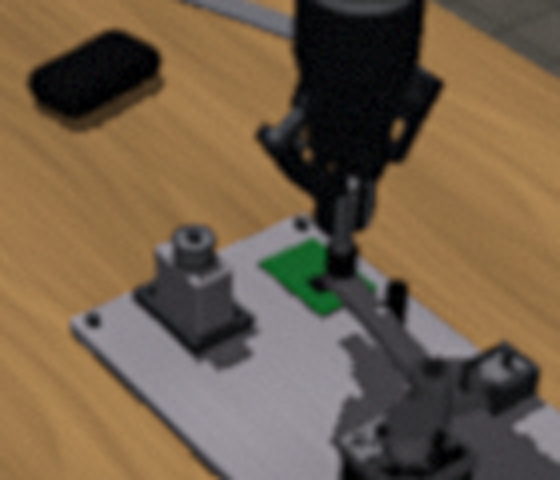

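The side view shows the arm swung toward the black stop at crop (397,300), with the fingers on the post at (345,215) and the idler still seated. The force is about spring level, so the stop isn't reached yet. I'll push on in small steps.

Emit:
jog_arm:
  rows:
    - [[1, 1, 0], [0, 0, 0]]
    - [[1, 2, 0], [0, 0, 0]]
    - [[1, 3, 0], [0, 0, 0]]
    - [[1, 3, 0], [0, 0, 0]]

```text
time: 13.05
tool_pos: [624.5, -14.7, 91.4]
tcp_rot: [-179.7, -0.2, 90.0]
ft_force: [-14.7, 8.7, 12.2]
finger_gap: 12.7
grip_force: 41.2
```

Emit:
jog_arm:
  rows:
    - [[-0.3, 1, 0], [0, 0, 0]]
    - [[-0.5, 2, 0], [0, 0, 0]]
    - [[-0.5, 2, 0], [0, 0, 0]]
    - [[-0.5, 2, 0], [0, 0, 0]]

```text
time: 13.45
tool_pos: [626.3, -15.1, 91.4]
tcp_rot: [-179.7, -0.2, 90.0]
ft_force: [-15.6, 10.0, 13.2]
finger_gap: 12.5
grip_force: 41.3
```

Run:
```python
from h import *
print("pivot",ray("top",333.2,182.7,65))
p,d=r.snapshot("side");s=r.sense();print(s["tool_pos"],s["ft_force"])
print("roller@~68",ray("side",220+342/4,140+262/4,68))
```

```text
pivot [ 600.12659416 -126.45695227]
[626.26689933 -15.11152708  91.41301173] [-15.39638266  11.05220445  13.324808  ]
roller@~68 [621.78270739 -17.52319158]
```

Emit:
jog_arm:
  rows:
    - [[0, 1, 0], [0, 0, 0]]
    - [[-0.5, 2, 0], [0, 0, 0]]
    - [[-0.5, 2, 0], [0, 0, 0]]
    - [[-0.5, 2, 0], [0, 0, 0]]

```text
time: 13.9
tool_pos: [628.6, -15.4, 91.5]
tcp_rot: [-179.7, -0.2, 90.1]
ft_force: [-13.1, 10.6, 12.6]
finger_gap: 12.8
grip_force: 41.2
```

Emit:
jog_arm:
  rows:
    - [[0, 1, 0], [0, 0, 0]]
    - [[-0.5, 2, 0], [0, 0, 0]]
    - [[-0.5, 2, 0], [0, 0, 0]]
    - [[-0.5, 2, 0], [0, 0, 0]]

```text
time: 14.3
tool_pos: [629.7, -15.7, 91.4]
tcp_rot: [-179.6, -0.2, 90.1]
ft_force: [-19.1, 12.3, 15.2]
finger_gap: 13.2
grip_force: 41.8
```

Force rises at x≈629.7, so this is the rubber stop. I'll hold and take a final check.

Emit:
jog_arm:
  rows:
    - [[0, 1, 0], [0, 0, 0]]
    - [[0, 1, 0], [0, 0, 0]]
    - [[0, 1, 0], [0, 0, 0]]
    - [[0, 1, 0], [0, 0, 0]]
    - [[0, 1, 0], [0, 0, 0]]

```text
time: 14.8
tool_pos: [629.8, -15.6, 91.3]
tcp_rot: [-179.5, -0.2, 90.1]
ft_force: [-23.1, 12.0, 18.5]
finger_gap: 13.0
grip_force: 42.3
```

Run:
```python
from h import *
p,d=r.snapshot("side")
cv2.imwrite("pics/end.png",cv2.resize(p[140:260,220:380],None,fx=5,fy=5,interpolation=cv2.INTER_CUBIC))
```

```text
(no output)
```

View pics/end.png

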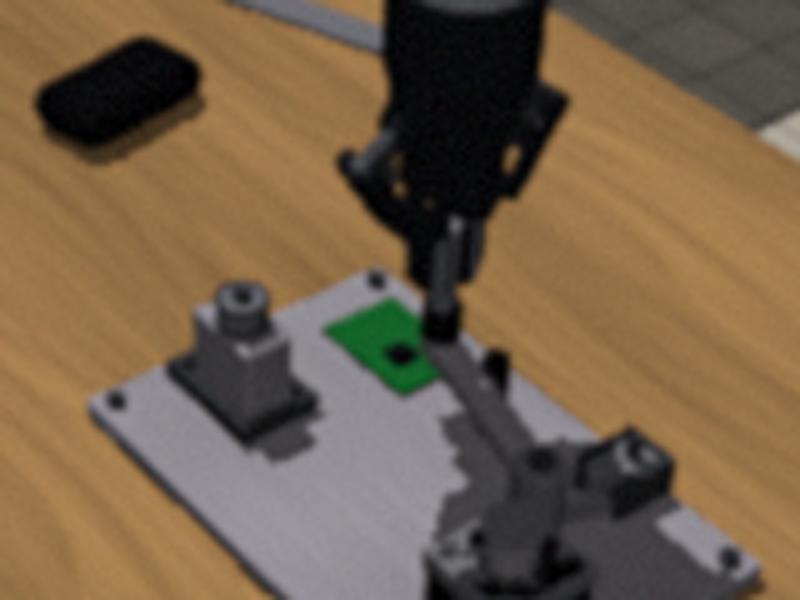

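The bar now lies against the black stop at (495,370), the fingers are on the post at (445,250), and the idler is seated at (245,360). I'm handing in.

```bash
python3 -c "
from bench import r
print(r.hand_in())"
```

```text
the job is handed in; nothing more can be done
None
```

The job is handed in, with no verdict returned: the middle idler block is seated in the pocket and let go, and the fingers are holding the tensioner post back against its rubber stop; the mug, jar and mouse were not touched.

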